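# Clamp a music movement on the listening board

## Task

A customer wants to hear the larger of the two cylinder movements. Stand it on the listening board with its comb-heel side towards the clamp and slide it snug against all three locating pins, then swing the clamp handle down until it snaps past its centre and the pad holds the movement firmly. A light push is enough throughout: feel your way, never lean hard on the board, the pins or the clamp, stop as soon as it has snapped, and leave the other things on the counter where they stand.

Things in the scene. Friction and masses are not known exactly. Their poses are not given: they have to be found in the camera images.
- listening_board: Wooden sounding box, 130 x 280 x 35 mm high (x, y, z), fixed; origin under its centre. On its top: three steel pins, 6 mm dia., 10 mm high, and a steel over-centre toggle clamp, base 50 mm wide from y -15 to +83 mm. Clamp arm on a pin at (0, 10, 69) mm, 97 mm long: turned up while open (to 170 mm above the counter, y 0 to 40 mm), level towards -y when clamped.
- nest (a point): On the board's top, below where the movement's centre must be; axes as the board's, to which the movement's axes must be parallel. Pins at (28, 29) and (-28, 29) mm from here touch the movement's comb-heel edge (+y), the pin at (41, 0) mm touches its +x end. The clamp is at +y.
- handle_pivot (a point): Pin on which the clamp handle turns, 84 mm above the counter; axes as the board's, the pin lies along x. The handle swings in the y-z plane: steep (leaning to +y) while open, level towards +y when locked. Its black round grip, 14 mm dia., runs from 36 to 126 mm out from this pin. In front of it (-y) there is room for closed fingers above the upturned arm.
- movement_center (a point): The larger nickel cylinder movement, to be clamped: 76 x 52 mm (x, y), 180 g. Bedplate 10 mm thick; comb heel on it along the +y edge, flush; cylinder along x, top 26 mm up; spring barrel at the +x end, 32 mm high; governor at -x. Point: its middle, 10 mm above its underside. Starts flat on the counter. Grip at mid-length across y, 52 mm wide, on the bedplate edges.
- movement_heel (a point): Middle of the top of that movement's comb heel (46 x 14 mm, flat steel), 19 mm to +y of its centre line and 20 mm above its underside: where the clamp pad presses. Same axes.
- clamp_handle (a joint): Handle angle, rad; grows as it closes. Starts open, near 0. Inclination above level = 1.37 - value; 1.37 is the end stop. Stays where left while nothing is under the pad. On a movement it resists from about 1.0 to dead centre (1.25), with up to 6 N at 95 mm from its pin, and springs back if let go; once clearly past 1.25 it snaps to the stop by itself and stays locked.
- clamp_pad: Spring-loaded rubber-tipped spindle on the clamp arm, tip 14 mm dia.; origin at the middle of the tip face, z from the tip along the spindle (up when clamped). Driven by the handle, it lands on the comb heel of a movement standing against the pins and presses with about 16 N once locked.
- small_movement: A smaller movement of the same make, 50 x 36 x 22 mm; leave alone. Origin under its centre.
- canister: Glass screw-top canister of brass winding keys, 96 mm dia., 126 mm high; leave alone. Origin under its centre.
- carousel: Sky-blue tin carousel music box, 110 mm dia., 163 mm high; leave alone. Origin under its centre.
- owl: Glossy amber ceramic owl, 72 mm dia., 110 mm high; leave alone. Origin under its centre.
- screwdriver: Screwdriver lying flat; leave alone.
- winding_key: Spare brass winding key lying flat, 44 mm long; leave alone.
Not all that is in view belongs to the job. Leave any pink, purple or red look-alike of the part that bears movement_center alone.

How it is judged:
By the outcome, as a careful person would: the job done as asked, in the order asked, and still so for the second after the job is handed in, with the robot touching nothing.
It also fails if it takes over 69 s, if anything falls off the work surface, if the arm or the gripper's body presses on something with over 40 N, if the wrist force passes 120 N, or if a joint passes its speed limit or range.

## Robot

A 6-joint arm with a two-finger parallel gripper is mounted at the origin on the work surface. World frame = base frame: x ahead of the robot, y to its left, z up, the work surface at z = 0. Lengths are in mm, angles in rad, forces in N, time in s.
With the tool pointing down it reaches from about 300 to 875 mm from the base axis. Payload 6.4 kg.
Tool frame: the origin (TCP) lies at the very end of the fingers, on their centre line; the grasp point (between the pads) lies 19 mm behind it; z points along the fingers, y is the line along which they close (so a half turn about z gives the same grasp; the last joint's range is limited). The gripper opens to 88 mm and grips with 3 to 60 N. Pads are 18 mm wide; open, the fingers measure 123 mm over their backs; the gripper's body (75 mm by 187 mm) begins 45 mm behind the grasp point.
Start: joints at [1.118, 0.181, 1.607, -0, 1.354, -0.206], TCP at [140.461, 557.595, 215.514] pointing down, gripper open.
Joint ranges: [-2.99, 2.99], [-0.89, 2.07], [0.3, 2.58], [-1.14, 4.28], [0, 2.63], [-3.12, 3.12]. Speed limits (rad/s): [2.57, 2.57, 3.01, 3.14, 3.14, 3.14].

## Interface

Orientations are given as a rotation vector (axis times angle).
In Python, from cell import r, eyes, models gives the robot as it stands.
- The arm moves only by the tool send_rows, never from a script. Its argument "motion" is a list that holds one entry, the list of rows, each a list of 7 numbers: the turn, a rotation vector about the tool's x, y, z in rad, then the shift along the tool's x, y, z in m, then the finger opening in m, from 0 to 0.0881. In form: [[[rx, ry, rz, dx, dy, dz, hand], ...]]. A call has 1 to 20 rows; each row shifts and turns the commanded pose from where the row before left it, along the tool's axes as they then stand; what a row does not reach is not made up. A row lasts 1/12 s, in which the tool goes at most 41.7 mm and 7.16 degrees, less where a joint would pass 70% of its speed; a pose out of reach is approached as far as the arm can. A call is refused whole if a number of a shift passes 0.0417 or a number of a turn 0.125, either way. A call with a gripper value outside its range is refused whole. The fingers move at their own pace and stop on an object; "newtons" is the grip in N (left out, the last holds). Time passes only in rows, so rows that do not move let the fingers close. It gives the time, the measured TCP pose, the force, the opening and the grip force at its end, in the units of the state.
- r.sense(): the state, without advancing time (a new reading comes with each control period).
- eyes.snapshot(name): name is "side" or "top"; returns a dict with "pixels" (420x560x3 uint8, red, green, blue), "depth" (420x560 float32, mm along the optical axis (not along the pixel's ray), 0 where there is no reading), "mtx" (3x3 intrinsics, pixels), "k1" (the pictures are not rectified: a ray, as slopes to the right and down, at radius r is drawn at 1 + k1 r^2 times it, then the intrinsics apply), "position" and "rotation" of the camera in the world. Camera axes: x right, y up, looking along -z (the intrinsics and any distortion apply to the point x, -y, -z); pixel columns grow to the right and rows downward; lengths in mm; the calibration is good to about 2 mm. A picture is of the moment at which its call begins.
- r.sign_off(): hands the job in; it is judged then, once.
Trained networks look in a picture, given as the dict that the camera call returned (one of the last four; its "shot" number tells which), for a name from the list of things; names that differ only in an ending like _2 or _b are one class to them, and where a whole thing is asked for, a point or a joint stands for the part that bears it (a point fixed in the world has none). Each returns a list of dicts, best first, with "conf" (0 to 1); they miss things now and then, are a little off and sometimes report something else, mostly with a low value. They report only what shows in the picture. A call takes as long as a camera call. They do not tell look-alikes from the thing itself.
- models.outline_of(label, picture): "mask" (420x560 bool, what is visible of it) and "rect" ([left, top, right, bottom] in pixels, round what is visible of it).
The state is a dict: "clock": time; "q": joint angles; "joint_velocities": joint speeds; "effort": joint torques, N m; "eef_pos": TCP position; "eef_rot": TCP orientation; "ft_force": force on the tool from outside, world axes, zero at the start; "moment": the same for the moment, N m; "width": finger opening in mm; "gripper_force": force on a finger pad.
Only numpy, scipy, OpenCV 4.12 (cv2) and the standard library are available. Lean on these libraries where they do the work, as an engineer would, in place of code of your own. Each camera call takes 0.05 s, during which the arm holds its last target. There are 200 camera calls.

## Working session

There is one attempt and no reset: what is moved stays moved. The work goes in short steps, Python scripts to look and compute and a tool call to move; the robot and the scene stay as the last step left them, time stands still between calls to the robot, and variables do not carry over. Pictures are saved under pics/ and viewed, at most 10 in all, crops included, and the job is handed in when it is done.

Besides the shell and the picture viewer there is one more tool, called by a JSON object that holds its "method" and its "body", one argument or row to a line. send_rows: Moves the arm, as the interface text tells. Its arguments: {"type":"object","properties":{"motion":{"type":"array"},"newtons":{"type":"number"}},"required":["motion"]}

```bash
ls; mkdir -p pics
cat > h.py <<'E'
import numpy as np, cv2
from cell import r, eyes, models
def px2w(s,u,v,d=None):
    """pixels -> world using depth"""
    u=np.atleast_1d(u).astype(float);v=np.atleast_1d(v).astype(float)
    if d is None: d=s['depth'][v.astype(int),u.astype(int)]
    o,R=ray(s,u,v); return o+R*np.atleast_1d(d)[:,None]
def ray(s,u,v):
    p=np.stack([np.atleast_1d(u),np.atleast_1d(v)],-1).astype(float)[:,None]
    n=cv2.undistortPoints(p,np.array(s['mtx'],float),np.array([s['k1'],0,0,0.]))[:,0]
    c=np.stack([n[:,0],-n[:,1],-np.ones(len(n))],-1)
    return np.array(s['position']),c@np.array(s['rotation']).T
def atz(s,u,v,z):
    o,R=ray(s,u,v); return o+R*((z-o[2])/R[:,2])[:,None]
def w2px(s,P):
    c=(np.atleast_2d(P)-s['position'])@np.array(s['rotation']); a=c[:,:2]/-c[:,2:]; a[:,1]*=-1
    a*=1+s['k1']*(a**2).sum(1)[:,None]; m=np.array(s['mtx']); return a@np.diag([m[0,0],m[1,1]])+m[:2,2]
def save(s,n,box=None,k=1):
    im=s['pixels'][...,::-1]
    if box: im=im[box[1]:box[3],box[0]:box[2]]
    cv2.imwrite('pics/'+n,cv2.resize(im,None,fx=k,fy=k,interpolation=cv2.INTER_CUBIC))
E
python3 - <<'E'
from h import *
ims=[]
for n in('top','side'):
    s=eyes.snapshot(n);save(s,n+'0.png');np.save(n+'0.npy',s,allow_pickle=True)
    print(n,s['position'],np.round(s['rotation'],2).tolist(),s['k1'])
    for l in('movement_center','small_movement','listening_board','clamp_handle','clamp_pad','owl','canister','carousel','screwdriver','winding_key'):
        for d in models.outline_of(l,s)[:3]:
            m=d['mask'];v,u=np.nonzero(m);P=px2w(s,u,v);P=P[s['depth'][v,u]>0]
            print(l,round(d['conf'],2),d['rect'],'med',np.median(P,0).round(),'lo',np.percentile(P,3,axis=0).round(),'hi',np.percentile(P,97,axis=0).round())
print(r.sense())
E
```

```text
pics
top [ 276.91927264  -28.85616043 1366.85716449] [0.17, -0.16, -1.61] -0.026487760074433098Traceback (most recent call last):
  File "<stdin>", line 8, in <module>
  File "h.py", line 7, in px2w
    o,R=ray(s,u,v); return o+R*np.atleast_1d(d)[:,None]
                           ~^~~~~~~~~~~~~~~~~~~~~~~~~~~
ValueError: operands could not be broadcast together with shapes (3,) (537,537)
```

Rotation is a rotation vector.

```bash
sed -i "s/np.array(s\['rotation'\])/cv2.Rodrigues(np.array(s['rotation'],float))[0]/" h.py
python3 - <<'E'
from h import *
for n in('top','side'):
    s=eyes.snapshot(n);save(s,n+'0.png');np.save(n+'0.npy',s,allow_pickle=True)
    print(n,s['position'],np.round(s['rotation'],2).tolist(),s['k1'])
    for l in('movement_center','small_movement','listening_board','clamp_handle','clamp_pad','owl','canister','carousel','screwdriver','winding_key'):
        for d in models.outline_of(l,s)[:3]:
            m=d['mask'];v,u=np.nonzero(m);P=px2w(s,u,v);P=P[s['depth'][v,u]>0]
            print(l,round(d['conf'],2),d['rect'],'med',np.median(P,0).round(),'lo',np.percentile(P,3,axis=0).round(),'hi',np.percentile(P,97,axis=0).round())
print(r.sense())
E
```

```text
top [ 276.91927264  -28.85616043 1366.85716449] [0.17, -0.16, -1.61] -0.026487760074433098
movement_center 0.97 [431.9, 262.8, 470.2, 291.6] med [ 362. -473.   17.] lo [ 330. -513.    3.] hi [ 395. -436.   32.]
movement_center 0.7 [385.1, 239.9, 410.5, 270.2] med [ 435. -338.   17.] lo [ 398. -370.    3.] hi [ 470. -309.   33.]
movement_center 0.56 [427.5, 217.2, 458.5, 243.0] med [ 497. -473.   17.] lo [ 471. -510.    4.] hi [ 524. -436.   32.]
small_movement 0.67 [95.9, 150.7, 151.4, 197.8] med [670. 398. 123.] lo [634. 361.   5.] hi [727. 456. 149.]
small_movement 0.59 [137.4, 242.7, 151.1, 262.7] med [471. 376.  13.] lo [450. 360.   3.] hi [495. 393.  23.]
listening_board 0.58 [223.5, 181.9, 330.4, 258.5] med [541.   2.  36.] lo [ 462. -126.   29.] hi [630. 127. 137.]
clamp_handle 0.58 [241.2, 216.6, 262.1, 227.1] med [521.  61. 137.] lo [512.  39.  41.] hi [539.  82. 210.]
clamp_pad 0.44 [259.7, 206.5, 277.5, 215.7] med [547.   5. 160.] lo [538.  -2. 146.] hi [555.  24. 165.]
owl 0.82 [383.6, 296.3, 418.7, 322.0] med [ 293. -317.   93.] lo [ 262. -352.   37.] hi [ 323. -291.  10
[... 2288 characters left out ...]
.] hi [723. 464. 147.]
{'clock': 1.2, 'q': array([ 1.11774200e+00,  1.80807766e-01,  1.60699378e+00,  3.36655042e-05,
        1.35379089e+00, -2.06362925e-01]), 'joint_velocities': array([-0.00050737, -0.00198007, -0.00091781,  0.00140187,  0.00192124,
       -0.00015964]), 'effort': array([ 2.14185064e-03, -4.33822882e+01, -3.42190397e+01,  7.04445178e-02,
        3.06951930e-02,  1.03400833e-05]), 'eef_pos': array([140.4300784 , 557.61030925, 215.51309939]), 'eef_rot': array([-3.86527589e-01, -3.11769239e+00, -1.70541459e-05]), 'ft_force': array([0.66634158, 0.80141235, 0.15328819]), 'moment': array([ 0.00852046, -0.05080826, -0.02273882]), 'gripper_force': 0.0, 'width': 88.16059087751225}
```

View pics/top0.png

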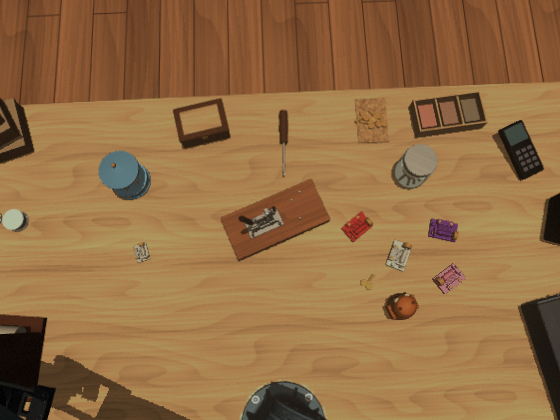

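View pics/side0.png

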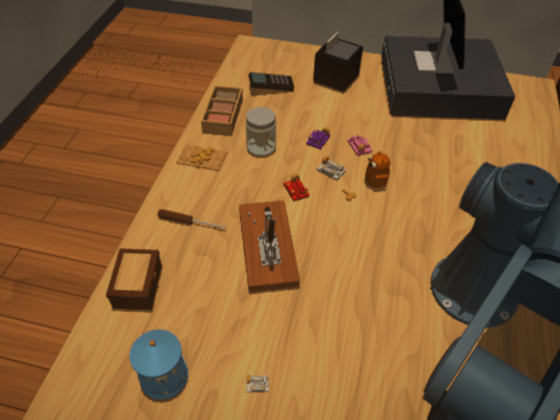

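The movement candidates in the top view are red (357,226), purple (444,230), pink (448,278), large nickel (399,256) and small nickel (142,252). I choose the large nickel one at (399,256), and check it in a close crop together with the board.

Run:
```python
from h import *
ims=[]
T=np.load('top0.npy',allow_pickle=True).item();S=np.load('side0.npy',allow_pickle=True).item()
def crop(s,b): return cv2.resize(s['pixels'][b[1]:b[3],b[0]:b[2],::-1],(400,300),interpolation=cv2.INTER_CUBIC)
a=np.vstack([np.hstack([crop(T,(379,240,419,270)),crop(S,(310,150,350,180))]),np.hstack([crop(T,(216,175,336,265)),crop(S,(210,200,330,290))])])
cv2.imwrite('pics/c1.png',a)
for n,s in(('T',T),('S',S)):
    v,u=np.mgrid[0:420,0:560];v=v.ravel();u=u.ravel();P=px2w(s,u,v);ok=s['depth'].ravel()>0
    rgb=s['pixels'].reshape(-1,3).astype(int)
    # counter plane check
    k=ok&(abs(P[:,0]-450)<30)&(abs(P[:,1]-200)<60);print(n,'counter z',P[k,2].mean().round(2))
    k=ok&(P[:,0]>420)&(P[:,0]<680)&(P[:,1]>-170)&(P[:,1]<170)&(P[:,2]>28)&(P[:,2]<42)
    print('board',cv2.minAreaRect(P[k,:2].astype(np.float32)),np.median(P[k,2]))
    for zl,zh in((4,60),(4,14),(14,23),(23,29),(29,40)):
        k=ok&(P[:,0]>380)&(P[:,0]<490)&(P[:,1]>-390)&(P[:,1]<-295)&(P[:,2]>zl)&(P[:,2]<zh)
        if k.sum()>4:print('mov',zl,zh,k.sum(),P[k].mean(0).round(1),cv2.minAreaRect(P[k,:2].astype(np.float32)))
```

```text
T counter z 0.81
board ((548.3489379882812, 0.3408203125), (131.70513916015625, 280.7708740234375), 21.490087509155273) 35.81599336835268
mov 4 60 622 [ 433.2 -339.    15.6] ((434.9239501953125, -342.55853271484375), (110.25780487060547, 92.10487365722656), 1.2868021726608276)
mov 4 14 296 [ 431.3 -339.     8.5] ((434.9239501953125, -342.55853271484375), (110.25780487060547, 92.10487365722656), 1.2868021726608276)
mov 14 23 211 [ 433.2 -334.    18.9] ((434.3514709472656, -339.21514892578125), (49.25056076049805, 72.25885009765625), 65.92626190185547)
mov 23 29 82 [ 432.5 -343.8   25.5] ((434.3768615722656, -339.04840087890625), (46.1107063293457, 72.82817077636719), 64.21436309814453)
mov 29 40 33 [ 452.3 -359.9   33.1] ((440.87200927734375, -358.6058654785156), (18.26443099975586, 47.19090270996094), 76.69054412841797)
S counter z -0.11
board ((548.1074829101562, 1.7019195556640625), (131.0403594970703, 284.83319091796875), 21.347148895263672) 35.33573743123577
mov 4 60 387 [ 432.7 -333.7   16.5] ((436.71185302734375, -341.54925537109375), (106.26356506347656, 89.58192443847656), 3.92486834526062)
mov 4 14 149 [ 430.2 -328.5    8.7] ((436.71185302734375, -341.54925537109375), (106.26356506347656, 89.58192443847656), 3.92486834526062)
mov 14 23 161 [ 432.4 -333.2   18.5] ((432.9046936035156, -334.71954345703125), (52.527862548828125, 76.12767028808594), 64.11695098876953)
mov 23 29 58 [ 433.5 -340.8   25.4] ((434.8066711425781, -336.980712890625), (51.53623580932617, 69.83537292480469), 64.28843688964844)
mov 29 40 19 [ 451.9 -357.3   32.2] ((441.4404602050781, -349.00457763671875), (15.467485427856445, 49.16044616699219), 51.44087219238281)
```

View pics/c1.png

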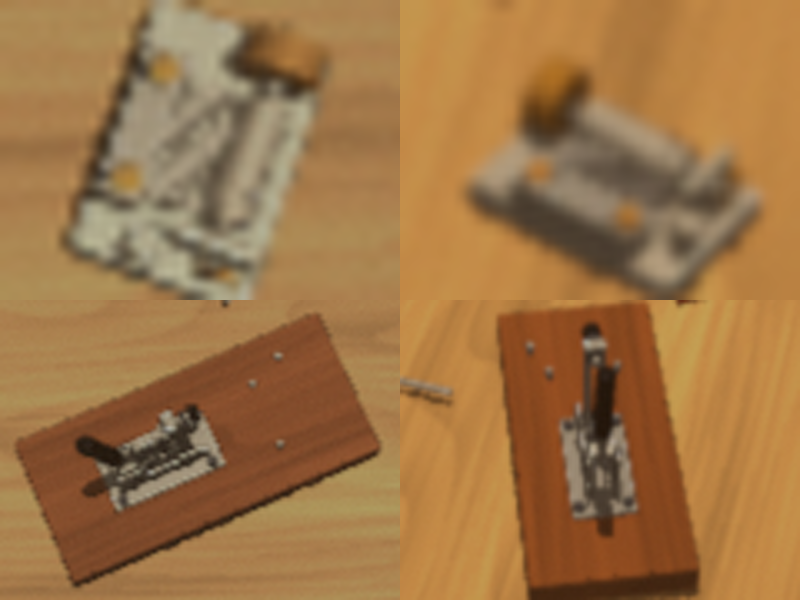

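The crop shows nickel metal with the brass barrel at the top right (world +x end) and the heel screws on the left (world +y side), so this is the right one. The pins are at about (299,192), (292,200) and (300,218) in the top view. Next I measure the pins, the handle and the exact movement pose.

Run:
```python
from h import *
from scipy.optimize import minimize
T=np.load('top0.npy',allow_pickle=True).item();S=np.load('side0.npy',allow_pickle=True).item()
th=np.radians(21.42);Rb=np.array([[np.cos(th),-np.sin(th)],[np.sin(th),np.cos(th)]]);b0=np.array([548.2,1.0])
for n,s in(('T',T),('S',S)):
    v,u=np.mgrid[0:420,0:560];v=v.ravel();u=u.ravel();P=atz(s,u,v,41)
    L=(P[:,:2]-b0)@Rb
    hsv=cv2.cvtColor(s['pixels'],cv2.COLOR_RGB2HSV).reshape(-1,3)
    k=(abs(L[:,0])<60)&(L[:,1]>-135)&(L[:,1]<-25)&(hsv[:,1]<110)&(hsv[:,2]>70)
    m=k.reshape(420,560).astype(np.uint8);nn,lab,st,c=cv2.connectedComponentsWithStats(m)
    for i in range(1,nn):
        w=lab.ravel()==i;wt=255.-hsv[w,1];print(n,c[i].round(1),st[i,4],'board',np.average(L[w],axis=0,weights=wt).round(1))
# clamp points in board frame
for n,s in(('T',T),('S',S)):
    v,u=np.mgrid[0:420,0:560];v=v.ravel();u=u.ravel();P=px2w(s,u,v);L=(P[:,:2]-b0)@Rb
    k=(abs(L[:,0])<45)&(abs(L[:,1])<135)&(P[:,2]>50)&(s['depth'].ravel()>0)
    for z in range(50,230,15):
        q=k&(P[:,2]>z)&(P[:,2]<=z+15)
        if q.any():print(n,z,q.sum(),'x',np.percentile(L[q,0],[5,50,95]).round(),'y',np.percentile(L[q,1],[5,50,95]).round())
# movement IoU fit
ms=[]
for s in(T,S):
    P=px2w(s,*[a.ravel() for a in np.mgrid[0:420,0:560][::-1]])
    hsv=cv2.cvtColor(s['pixels'],cv2.COLOR_RGB2HSV)
    m=((P[:,2]>4)&(abs(P[:,0]-434)<55)&(abs(P[:,1]+338)<55)&(hsv[...,1].ravel()<95)).reshape(420,560)
    bar=((P[:,2]>4)&(abs(P[:,0]-434)<60)&(abs(P[:,1]+338)<60)&(P[:,2]>12)).reshape(420,560)
    ms.append(cv2.morphologyEx((m|bar).astype(np.uint8),cv2.MORPH_CLOSE,np.ones((3,3))))
def boxes(p):
    c,s_=np.cos(p[2]),np.sin(p[2]);B=[]
    for x0,x1,y0,y1,z in((-38,38,-26,26,10),(-23,23,12,26,20),(23,38,-24,4,32)):
        B.append([(p[0]+c*x-s_*y,p[1]+s_*x+c*y,h) for x in(x0,x1) for y in(y0,y1) for h in(0,z)])
    return B
def cost(p):
    t=0
    for s,m in zip((T,S),ms):
        I=np.zeros((840*2,560*4),np.uint8)
        for b in boxes(p):
            h=cv2.convexHull(((w2px(s,b)+.5)*4).astype(np.float32)).round().astype(int);cv2.fillConvexPoly(I,h,1)
        M=cv2.resize(m,None,fx=4,fy=4,interpolation=0);t+=1-(I&M).sum()/(I|M).sum()
    return t
for a in(-25,-20):
    R=minimize(cost,[434,-338,np.radians(a)],method='Nelder-Mead',options=dict(initial_simplex=[[434,-338,np.radians(a)],[440,-338,np.radians(a)],[434,-332,np.radians(a)],[434,-338,np.radians(a)+.1]]))
    print(R.x[:2],np.degrees(R.x[2]),R.fun)
```

```text
T [299.  191.2] 4 board [ 40.9 -93.9]
T [291.5 199.5] 4 board [ 27.8 -65. ]
T [299.5 217.5] 4 board [-28.1 -64.5]
S [268.  214.3] 44 board [-12.2 -84. ]
S [248.5 213.5] 4 board [ 40.6 -93.4]
S [274.5 219.5] 2 board [-27.9 -62.5]
S [254. 221.] 1 board [ 28.4 -64.3]
S [263. 231.] 1 board [  8.2 -25.9]
T 50 61 x [-13. -12.  12.] y [-2. 37. 68.]
T 65 81 x [-13.  -7.  12.] y [ 1. 29. 64.]
T 80 67 x [-13.  -5.  12.] y [ 9. 54. 67.]
T 95 15 x [-7. -3.  6.] y [ 9. 58. 66.]
T 110 10 x [-8. -5.  2.] y [10. 39. 70.]
T 125 13 x [-8. -6.  2.] y [13. 63. 71.]
T 140 21 x [-7. -5.  4.] y [ 7. 28. 72.]
T 155 66 x [-7. -1.  6.] y [-3. 15. 70.]
T 170 12 x [-6. -3.  2.] y [18. 73. 79.]
T 185 11 x [-7. -5.  1.] y [74. 78. 85.]
T 200 28 x [-6. -1.  4.] y [77. 83. 89.]
S 50 39 x [-12.   4.  13.] y [18. 54. 74.]
S 65 53 x [-11.   8.  14.] y [ 9. 35. 72.]
S 80 69 x [-11.   5.  13.] y [17. 61. 70.]
S 95 21 x [-8.  3.  8.] y [16. 65. 71.]
S 110 18 x [-2.  4.  8.] y [18. 68. 74.]
S 125 27 x [-6.  2.  7.] y [18. 74. 77.]
S 140 32 x [-6.  2.  7.] y [20. 50. 81.]
S 155 83 x [-7.  0.  7.] y [-0. 22. 81.]
S 170 17 x [-4.  3.  7.] y [78. 84. 87.]
S 185 17 x [-6.  1.  5.] y [84. 87. 90.]
S 200 29 x [-5.  0.  6.] y [79. 87. 91.]
[ 432.86569323 -342.46976663] -23.267836086527865 0.2903868985026081
[ 433.71129243 -342.99255404] -22.097629721532705 0.29308339112748993
```

Nest is at about board (0, -93.7), which is world (582, -86). The board yaw is 21.4°. The movement is at about (434, -339) with yaw about -24.5°. I now move over the movement.

{"method": "send_rows", "body": {
  "motion": [
    [[0, 0, 0, -0.0277, -0.0281, 0, 0.088], [0, 0, 0, -0.0277, -0.0281, 0, 0.088], [0, 0, 0, -0.0277, -0.0281, 0, 0.088], [0, 0, 0, -0.0277, -0.0281, 0, 0.088], [0, 0, 0, -0.0277, -0.0281, 0, 0.088], [0, 0, 0, -0.0277, -0.0281, 0, 0.088], [0, 0, 0, -0.0277, -0.0281, 0, 0.088], [0, 0, 0, -0.0277, -0.0281, 0, 0.088], [0, 0, 0, -0.0277, -0.0281, 0, 0.088], [0, 0, 0, -0.0277, -0.0281, 0, 0.088], [0, 0, 0, -0.0277, -0.0281, 0, 0.088], [0, 0, 0, -0.0277, -0.0281, 0, 0.088], [0, 0, 0, -0.0132, -0.0355, 0, 0.088], [0, 0, 0, -0.0132, -0.0355, 0, 0.088], [0, 0, 0, -0.0132, -0.0355, 0, 0.088], [0, 0, 0, -0.0132, -0.0355, 0, 0.088], [0, 0, 0, -0.0132, -0.0355, 0, 0.088], [0, 0, 0, -0.0132, -0.0355, 0, 0.088], [0, 0, 0, -0.0132, -0.0355, 0, 0.088], [0, 0, 0, -0.0132, -0.0355, 0, 0.088]]
  ],
  "newtons": 15
}}

```text
clock: 2.87
eef_pos: [413.3, -153.9, 215.9]
eef_rot: [0.387, 3.117, -0.001]
ft_force: [0.8, 1.0, 0.4]
width: 88.3
gripper_force: 0.0
```

{"method": "send_rows", "body": {
  "motion": [
    [[0, 0, 0, -0.0132, -0.0355, 0, 0.088], [0, 0, 0, -0.0132, -0.0355, 0, 0.088], [0, 0, 0, -0.0132, -0.0355, 0.02, 0.088], [0, 0, 0, -0.0132, -0.0355, 0.03, 0.088], [0, 0, 0, -0.0132, -0.0355, 0.03, 0.088], [0, 0, 0.09, 0, 0, 0.02, 0.088], [0, 0, 0.09, 0, 0, 0, 0.088], [0, 0, 0, 0, 0, 0, 0.088]]
  ]
}}

```text
clock: 3.53
eef_pos: [431.7, -328.3, 122.3]
eef_rot: [-0.672, -3.066, -0.004]
ft_force: [0.7, 0.9, 0.9]
width: 87.8
gripper_force: 0.0
```

```bash
cat >> h.py <<'E'
def to(x,y,z,yaw=None):
    "remaining tool-frame move (mm, rad) to TCP x,y,z with tool y at yaw deg, tool down"
    s=r.sense();R=cv2.Rodrigues(s['eef_rot'])[0];d=np.array([x,y,z])-s['eef_pos']
    y0=np.degrees(np.arctan2(R[1,1],R[0,1]));print('t',round(s['clock'],2),'pos',s['eef_pos'].round(1),'yaw',y0.round(2),'tilt',R[:2,2].round(4),'F',s['ft_force'].round(1),'w',round(s['width'],1),'g',round(s['gripper_force'],1))
    rz=0 if yaw is None else (y0-yaw+180)%360-180
    print('shift in tool now',(R.T@d).round(1),'turn z',round(np.radians(rz),3))
E
python3 - <<'E'
from h import *
to(434,-339,60,65.5)
s=eyes.snapshot('side');save(s,'s1.png',(280,110,380,185),8)
E
```

```text
t 3.53 pos [ 431.7 -328.3  122.3] yaw 65.29 tilt [-0.0025  0.003 ] F [0.7 0.9 0.9] w 87.8 g 0.0
shift in tool now [-6.8 -8.8 62.3] turn z -0.004
```

View pics/s1.png

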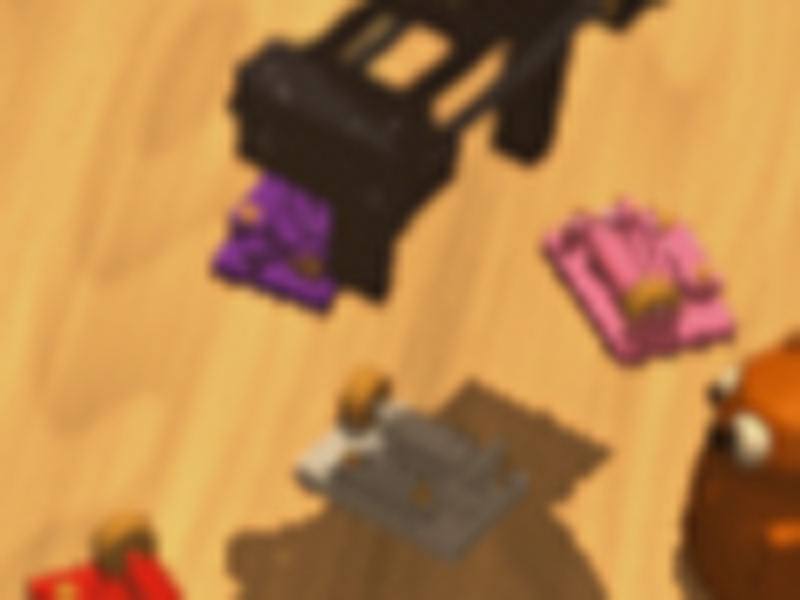

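The view shows the gripper's fingers astride the movement (crop about (420,460)), clear of the pink and purple ones. I descend.

{"method": "send_rows", "body": {
  "motion": [
    [[0, 0, 0, -0.0068, -0.0088, 0.01, 0.088], [0, 0, 0, 0, 0, 0.025, 0.088], [0, 0, 0, 0, 0, 0.025, 0.088], [0, 0, 0, 0, 0, 0.025, 0.088], [0, 0, 0, 0, 0, 0.02, 0.088], [0, 0, 0, 0, 0, 0.009, 0.088], [0, 0, 0, 0, 0, 0.003, 0.088], [0, 0, 0, 0, 0, 0, 0.088]]
  ]
}}

```text
clock: 4.25
eef_pos: [435.8, -339.6, 7.8]
eef_rot: [0.663, 3.071, -0.0]
ft_force: [0.7, -0.2, -0.0]
width: 87.7
gripper_force: 0.0
```

Run:
```python
from h import *
to(434,-339,4,65.5)
```

```text
t 4.25 pos [ 435.8 -339.6    7.8] yaw 65.64 tilt [ 0.0003 -0.0004] F [ 0.7 -0.2 -0. ] w 87.7 g 0.0
shift in tool now [ 1.8 -0.2  3.8] turn z 0.002
```

{"method": "send_rows", "body": {
  "motion": [
    [[0, 0, 0, 0.0018, 0, 0.004, 0.088], [0, 0, 0, 0, 0, 0, 0.06], [0, 0, 0, 0, 0, 0, 0.05], [0, 0, 0, 0, 0, 0, 0.045], [0, 0, 0, 0, 0, 0, 0.045], [0, 0, 0, 0, 0, 0, 0.045], [0, 0, 0, 0, 0, 0, 0.045], [0, 0, 0, 0, 0, 0, 0.045]]
  ],
  "newtons": 15
}}

```text
clock: 4.92
eef_pos: [433.8, -338.8, 3.4]
eef_rot: [0.665, 3.07, -0.0]
ft_force: [0.1, -0.7, 0.1]
width: 45.4
gripper_force: 0.0
```

Run:
```python
from h import *
s=eyes.snapshot('side');t=eyes.snapshot('top');to(434,-339,4,65.5)
a=[cv2.resize(p['pixels'][b[1]:b[3],b[0]:b[2],::-1],(400,400),interpolation=cv2.INTER_CUBIC) for p,b in((s,(300,130,360,190)),(t,(365,225,425,285)))]
cv2.imwrite('pics/s2.png',np.hstack(a))
```

```text
t 5.02 pos [ 433.7 -338.7    3.3] yaw 65.55 tilt [-0.  0.] F [-0.1  0.6 -0. ] w 45.2 g 0.0
shift in tool now [-0.4 -0.1 -0.7] turn z 0.001
```

View pics/s2.png

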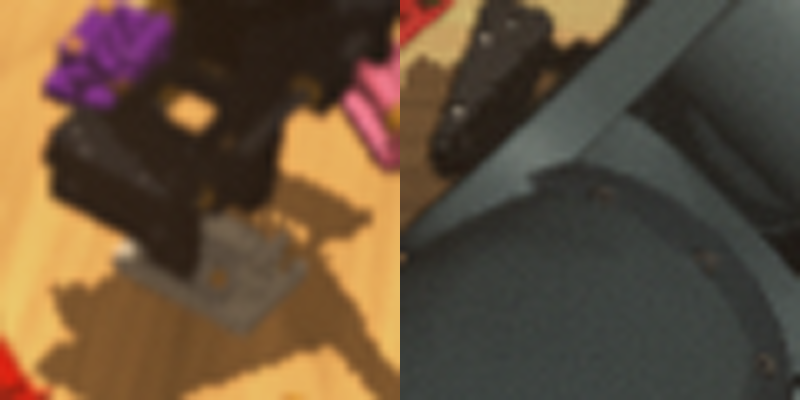

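Run:
```python
from h import *
s=np.load('side0.npy',allow_pickle=True).item()
e=np.array([433.7,-338.7,3.3]);yv=np.array([.414,.91,0]);xv=np.array([-.91,.414,0])
for n,P in(('tcp',e),('tip+in',e+22.6*yv),('tip+out',e+40*yv),('tip+in x+',e+22.6*yv+9*xv),('tip+in x-',e+22.6*yv-9*xv),('tip- in',e-22.6*yv)):
    p=w2px(s,P)[0];print(n,((p-[300,130]+.5)*400/60).round())
S=eyes.snapshot('side')
for zz in(0,10):
  for c in((-38,-26),(-38,26),(38,26),(38,-26)):
    P=np.array([434,-339,zz])-xv*c[0]+yv*c[1];print(zz,c,((w2px(s,P)[0]-[300,130]+.5)*400/60).round())
for u,v in((250,310),(190,262),(160,230),(90,170),(240,165)):
    U,V=300+u*.15,130+v*.15;print((u,v),px2w(S,[U],[V]).round(1))
print(models.outline_of('movement_center',S)[0]['rect'])
```

```text
tcp [206. 269.]
tip+in [178. 296.]
tip+out [157. 316.]
tip+in x+ [194. 304.]
tip+in x- [162. 287.]
tip- in [233. 243.]
0 (-38, -26) [304. 279.]
0 (-38, 26) [241. 341.]
0 (38, 26) [106. 269.]
0 (38, -26) [169. 209.]
10 (-38, -26) [306. 263.]
10 (-38, 26) [243. 325.]
10 (38, 26) [107. 253.]
10 (38, -26) [171. 193.]
(250, 310) [[ 407.3 -311.2    7.2]]
(190, 262) [[ 436.  -300.6   40.4]]
(160, 230) [[ 445.1 -246.8  106.8]]
(90, 170) [[ 478.5 -256.6  125. ]]
(240, 165) [[ 418.1 -287.   114.7]]
[353.0, 137.3, 371.3, 156.1]
```

Run:
```python
from h import *
S=eyes.snapshot('side')
e=np.array([433.7,-338.7]);yv=np.array([.414,.91]);xv=np.array([-.91,.414])
for V in range(160,182):
    row=[]
    for U in range(320,334,2):
        p=px2w(S,[U],[V])[0];q=p[:2]-e;row.append('%4d,%4d,%3d'%(q@xv,q@yv,p[2])+('*' if S['pixels'][V,U].max()<60 else ' '))
    print(V,*row)
```

```text
160   15,  92,119*   22,  92,124*   30,  96,131*   36,  95,134*   34,  81,123*   27,  57,101    32,  54,102*
161   15,  91,115*   19,  87,115*   29,  92,124*   36,  94,130*   35,  81,119*   25,  52, 93    34,  57,102*
162   14,  90,110*   24,  95,119*   29,  93,121*   32,  86,118*   35,  81,115*  -11, -11, 21    35,  57, 98 
163   12,  86,102*   19,  86,106*   28,  90,114*   35,  90,118*   10,  37, 65*   -8,  -6, 22    -4, -12, 20 
164   15,  90,103*   18,  84,101*   26,  86,106*   32,  86,109*   10,  37, 61*   -6,  -5, 20    -2,  -9, 20 
165   13,  86, 94*   19,  84, 97*   27,  88,104*   34,  88,109*   10,  35, 56*   -4,  -2, 19     0,  -5, 19 
166   15,  89, 94    18,  83, 92*   30,  92,106*   32,  85,101*   13,  40, 57*   -2,   1, 19     1,  -4, 17 
167  -32,  10,  4    21,  88, 93*   26,  85, 94*   35,  88,101*    9,  33, 45*    0,   4, 19     3,  -1, 16 
168  -26,  18,  8    -9,  35, 31    27,  86, 91*   34,  86, 95*    8,  31, 39*    1,   6, 16     8,   6, 21 
169  -22,  24, 11   -17,  21, 12    -1,  35, 32*    5,  37, 38*   11,  34, 39*    3,   8, 15     6,   2, 13 
170  -20, 
[... 596 characters left out ...]
4     7,  23,  3    13,  21,  5    22,  26, 15 
176  -10,  40,  1    -8,  32, -3    -2,  30, -1     4,  29,  2     8,  24,  0    16,  27,  7    22,  25, 10 
177   -8,  43,  0    -4,  37, -1     0,  33, -2     6,  32,  1    10,  27,  0    13,  20, -3    22,  25,  5 
178   -6,  46,  0    -1,  43,  0     2,  38,  0     6,  32, -2    12,  31,  0    18,  28,  1    21,  22, -1 
179   -4,  49, -1     0,  45,  0     3,  39, -3     9,  36, -1    14,  33, -1    20,  32,  1    23,  25, -1 
180    0,  54,  1     5,  52,  3     9,  47,  2    11,  40, -2    19,  41,  3    21,  32, -1    25,  27, -3 
181   -1,  52, -5     5,  52, -1    11,  51,  2    15,  45,  0    19,  40, -2    24,  38,  0    31,  36,  2
```

The depth shows the fingertips about 28 mm higher than the reported TCP, so they stand above the heel at z about 31. I open and feel downward.

{"method": "send_rows", "body": {
  "motion": [
    [[0, 0, 0, 0, 0, 0, 0.088], [0, 0, 0, 0, 0, 0, 0.088], [0, 0, 0, 0, 0, 0, 0.088], [0, 0, 0, 0, 0, 0, 0.088], [0, 0, 0, 0, 0, 0, 0.088], [0, 0, 0, 0, 0, 0.004, 0.088], [0, 0, 0, 0, 0, 0.004, 0.088], [0, 0, 0, 0, 0, 0.004, 0.088], [0, 0, 0, 0, 0, 0, 0.088]]
  ]
}}

```text
clock: 5.92
eef_pos: [433.1, -338.0, -9.9]
eef_rot: [-0.665, -3.069, -0.002]
ft_force: [-1.2, 0.4, 0.4]
width: 87.8
gripper_force: 0.0
```

Run:
```python
from h import *
to(434,-339,-10,65.5)
S=eyes.snapshot('side');T=eyes.snapshot('top')
e=np.array([433.7,-338.7]);yv=np.array([.414,.91]);xv=np.array([-.91,.414])
for n,s in(('S',S),('T',T)):
    P=px2w(s,*[a.ravel() for a in np.mgrid[0:420,0:560][::-1]]);q=P[:,:2]-e
    dark=s['pixels'].reshape(-1,3).max(1)<60
    k=(abs(q@yv)<75)&(abs(q@xv)<30)&(P[:,2]>8)&(P[:,2]<200)&dark&(s['depth'].ravel()>0)
    for z in range(8,110,8):
        j=k&(P[:,2]>z)&(P[:,2]<=z+8)
        if j.any():print(n,z,j.sum(),np.percentile(q[j]@xv,[0,50,100]).round(),np.percentile(q[j]@yv,[0,50,100]).round())
```

```text
t 5.92 pos [ 433.1 -338.    -9.9] yaw 65.54 tilt [-0.0012  0.0015] F [-1.2  0.4  0.4] w 87.8 g 0.0
shift in tool now [-1.2 -0.5  0.1] turn z 0.001
S 8 3 [ 4.  5. 10.] [-51. -46. -43.]
S 16 18 [-5.  6. 12.] [-52. -42.  59.]
S 24 21 [-6.  5. 12.] [-51.  55.  62.]
S 32 21 [-3.  8. 14.] [-53. -38.  61.]
S 40 20 [-3.  8. 13.] [-52.  59.  65.]
S 48 7 [-4.  8. 11.] [-50. -44.  66.]
S 56 6 [-3. -0. 11.] [-53. -49. -46.]
S 64 3 [4. 4. 6.] [-54. -52. -51.]
S 72 3 [ 5.  7. 10.] [-53. -52. -45.]
S 80 4 [12. 15. 25.] [-53. -47.  14.]
S 88 40 [-24.  24.  30.] [-54. -12.  34.]
S 96 29 [-23.  26.  30.] [-75. -50.  57.]
S 104 13 [-17.  23.  29.] [-66. -50.  34.]
T 96 13 [-27.  -7.  22.] [-62.  55.  62.]
T 104 8 [-28. -15.  11.] [-62.  58.  62.]
```

The offset is confirmed at about +27 mm in z. I continue down gently until the tips are at z about 5.

{"method": "send_rows", "body": {
  "motion": [
    [[0, 0, 0, -0.004, 0, 0.003, 0.088], [0, 0, 0, 0, 0, 0.003, 0.088], [0, 0, 0, 0, 0, 0.003, 0.088], [0, 0, 0, 0, 0, 0.002, 0.088], [0, 0, 0, 0, 0, 0, 0.088]]
  ]
}}

```text
clock: 6.43
eef_pos: [437.0, -340.0, -20.3]
eef_rot: [-0.665, -3.07, -0.001]
ft_force: [0.5, 0.9, 0.1]
width: 87.8
gripper_force: 0.0
```

{"method": "send_rows", "body": {
  "motion": [
    [[0, 0, 0, 0, 0, 0.001, 0.088], [0, 0, 0, 0, 0, 0.001, 0.088], [0, 0, 0, 0, 0, 0, 0.088]]
  ]
}}

```text
clock: 6.68
eef_pos: [437.3, -340.3, -21.8]
eef_rot: [-0.665, -3.07, -0.0]
ft_force: [-0.7, 0.7, -0.3]
width: 88.0
gripper_force: 0.0
```

{"method": "send_rows", "body": {
  "motion": [
    [[0, 0, 0, 0, 0, 0.001, 0.088], [0, 0, 0, 0, 0, 0.001, 0.088], [0, 0, 0, 0, 0, 0, 0.088]]
  ]
}}

```text
clock: 6.93
eef_pos: [437.5, -340.5, -22.8]
eef_rot: [-0.665, -3.07, 0.0]
ft_force: [-2.9, 2.2, 9.4]
width: 88.0
gripper_force: 4.3
```

{"method": "send_rows", "body": {
  "motion": [
    [[0, 0, 0, 0, 0, 0.001, 0.088], [0, 0, 0, 0, 0, 0, 0.088]]
  ]
}}

```text
clock: 7.1
eef_pos: [437.5, -340.5, -22.8]
eef_rot: [-0.665, -3.07, 0.0]
ft_force: [-6.0, 5.2, 18.2]
width: 87.9
gripper_force: 9.2
```

The counter is touched at reported z = -22.8. I back off about 2.5 mm and grip.

{"method": "send_rows", "body": {
  "motion": [
    [[0, 0, 0, 0, 0, -0.0045, 0.088], [0, 0, 0, 0, 0, 0, 0.06], [0, 0, 0, 0, 0, 0, 0.045], [0, 0, 0, 0, 0, 0, 0.045], [0, 0, 0, 0, 0, 0, 0.045], [0, 0, 0, 0, 0, 0, 0.045], [0, 0, 0, 0, 0, 0, 0.045]]
  ],
  "newtons": 15
}}

```text
clock: 7.68
eef_pos: [437.2, -340.3, -20.5]
eef_rot: [-0.665, -3.07, -0.0]
ft_force: [-1.0, -0.9, 0.2]
width: 51.7
gripper_force: 15.0
```

{"method": "send_rows", "body": {
  "motion": [
    [[0, 0, 0, 0, 0, -0.008, 0.045], [0, 0, 0, 0, 0, -0.014, 0.045], [0, 0, -0.1144, 0, 0, -0.015, 0.045], [0, 0, -0.1144, 0, 0, -0.015, 0.045], [0, 0, -0.1144, 0, 0, -0.015, 0.045], [0, 0, -0.1144, 0, 0, -0.015, 0.045], [0, 0, -0.1144, 0, 0, 0, 0.045], [0, 0, -0.1144, 0, 0, 0, 0.045], [0, 0, -0.1144, 0, 0, 0, 0.045], [0, 0, 0, -0.0275, 0.0212, 0, 0.045], [0, 0, 0, -0.0275, 0.0212, 0, 0.045], [0, 0, 0, -0.0275, 0.0212, 0, 0.045], [0, 0, 0, -0.0275, 0.0212, 0, 0.045], [0, 0, 0, -0.0275, 0.0212, 0, 0.045], [0, 0, 0, -0.0275, 0.0212, 0, 0.045], [0, 0, 0, -0.0275, 0.0212, 0, 0.045], [0, 0, 0, -0.0275, 0.0212, 0, 0.045], [0, 0, 0, 0, 0, 0, 0.045], [0, 0, 0, 0, 0, 0, 0.045]]
  ]
}}

```text
clock: 9.27
eef_pos: [580.5, -100.2, 61.8]
eef_rot: [0.59, -3.085, -0.0]
ft_force: [-0.0, -0.6, -2.6]
width: 51.9
gripper_force: 15.0
```

```bash
cat >> h.py <<'E'
TH=np.radians(21.42);Rb=np.array([[np.cos(TH),-np.sin(TH)],[np.sin(TH),np.cos(TH)]]);b0=np.array([548.2,1.0])
def bw(x,y): return b0+Rb@np.array([x,y])
def two(n,box=(216,175,336,265),box2=(210,190,330,280)):
    S=eyes.snapshot('side');T=eyes.snapshot('top')
    cv2.imwrite('pics/'+n,np.hstack([cv2.resize(p['pixels'][b[1]:b[3],b[0]:b[2],::-1],(400,300),interpolation=cv2.INTER_CUBIC) for p,b in((T,box),(S,box2))]))
    return T,S
def grid(s):
    v,u=[a.ravel() for a in np.mgrid[0:420,0:560]];P=px2w(s,u,v);return u,v,P,(P[:,:2]-b0)@Rb,(s['depth'].ravel()>0)
E
python3 - <<'E'
from h import *
to(*bw(-8,-108),60,111.42);print('board',(r.sense()['eef_pos'][:2]-b0)@Rb)
T,S=two('b1.png')
for n,s in(('T',T),('S',S)):
    u,v,P,L,ok=grid(s);k=ok&(abs(L[:,0]+8)<60)&(L[:,1]>-200)&(L[:,1]<-20)&(P[:,2]>50)
    for z in range(50,190,10):
        j=k&(P[:,2]>z)&(P[:,2]<=z+10)
        if j.any():print(n,z,j.sum(),np.percentile(L[j],[0,5,50,95,100],axis=0).T.round().tolist())
E
```

```text
t 9.27 pos [ 580.5 -100.2   61.8] yaw 111.64 tilt [-0.0005  0.0002] F [-0.  -0.6 -2.6] w 51.9 g 15.0
shift in tool now [ 1.1 -2.   1.8] turn z 0.004
board [  -6.9078564 -105.9771814]
T 80 8 [[-38.0, -37.0, -27.0, 25.0, 25.0], [-130.0, -130.0, -126.0, -85.0, -85.0]]
T 90 19 [[-43.0, -41.0, -26.0, 21.0, 28.0], [-131.0, -130.0, -125.0, -84.0, -83.0]]
T 100 35 [[-41.0, -36.0, -23.0, 10.0, 13.0], [-129.0, -127.0, -115.0, -83.0, -81.0]]
T 110 4 [[-38.0, -36.0, -26.0, -3.0, 1.0], [-121.0, -120.0, -113.0, -90.0, -86.0]]
T 120 1 [[-3.0, -3.0, -3.0, -3.0, -3.0], [-78.0, -78.0, -78.0, -78.0, -78.0]]
T 130 1 [[-1.0, -1.0, -1.0, -1.0, -1.0], [-79.0, -79.0, -79.0, -79.0, -79.0]]
T 140 1 [[-40.0, -40.0, -40.0, -40.0, -40.0], [-188.0, -188.0, -188.0, -188.0, -188.0]]
T 150 2 [[-40.0, -40.0, -38.0, -36.0, -36.0], [-184.0, -184.0, -184.0, -183.0, -183.0]]
T 160 41 [[-41.0, -39.0, -31.0, 12.0, 27.0], [-189.0, -183.0, -112.0, -54.0, -48.0]]
T 170 87 [[-41.0, -33.0, 4.0, 25.0, 27.0], [-193.0, -161.0, -67.0, -53.0, -49.0]]
T 180 43 [[-41.0, -40.0, -19.0, 17.0, 24.0], [-199.0, -196.0, -178.0, -50.0, -43.0]
[... 222 characters left out ...]
.0, -103.0, -62.0, -61.0]]
S 110 17 [[-13.0, -11.0, -2.0, 27.0, 27.0], [-136.0, -135.0, -130.0, -105.0, -103.0]]
S 120 18 [[-13.0, -13.0, -7.0, 0.0, 1.0], [-136.0, -135.0, -132.0, -127.0, -126.0]]
S 130 2 [[-13.0, -13.0, -13.0, -13.0, -13.0], [-131.0, -131.0, -130.0, -128.0, -128.0]]
S 140 6 [[-23.0, -22.0, -5.0, 20.0, 27.0], [-185.0, -145.0, -22.0, -21.0, -20.0]]
S 150 29 [[-41.0, -40.0, 23.0, 28.0, 28.0], [-186.0, -185.0, -23.0, -20.0, -20.0]]
S 160 66 [[-41.0, -33.0, 18.0, 27.0, 28.0], [-192.0, -174.0, -104.0, -21.0, -20.0]]
S 170 110 [[-40.0, -38.0, 6.0, 27.0, 28.0], [-188.0, -151.0, -69.0, -58.0, -48.0]]
S 180 110 [[-31.0, -25.0, -5.0, 21.0, 28.0], [-197.0, -115.0, -74.0, -24.0, -20.0]]
```

View pics/b1.png

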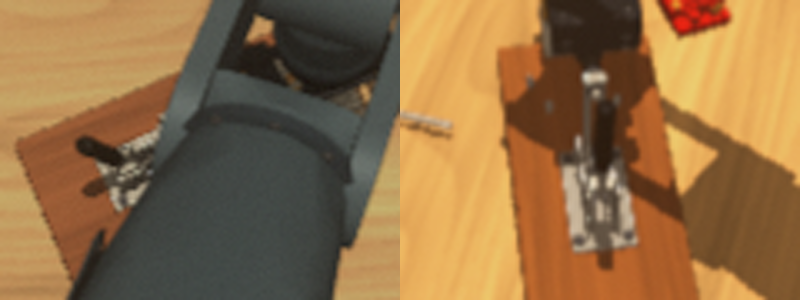

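The movement is held level above the board, centred at about board (-6, -106). The clamp and handle are clear of the gripper. I lower it and feel for the board.

{"method": "send_rows", "body": {
  "motion": [
    [[0, 0, 0, 0, 0, 0.012, 0.045], [0, 0, 0, 0, 0, 0.012, 0.045], [0, 0, 0, 0, 0, 0.01, 0.045], [0, 0, 0, 0, 0, 0.007, 0.045], [0, 0, 0, 0, 0, 0.003, 0.045], [0, 0, 0, 0, 0, 0, 0.045]]
  ]
}}

```text
clock: 9.87
eef_pos: [579.1, -102.1, 16.2]
eef_rot: [0.583, -3.085, -0.002]
ft_force: [0.3, 0.4, -2.6]
width: 52.0
gripper_force: 15.0
```

{"method": "send_rows", "body": {
  "motion": [
    [[0, 0, 0, 0, 0, 0.001, 0.045], [0, 0, 0, 0, 0, 0.001, 0.045], [0, 0, 0, 0, 0, 0, 0.045]]
  ]
}}

```text
clock: 10.12
eef_pos: [580.5, -102.2, 16.1]
eef_rot: [-0.584, 3.086, -0.001]
ft_force: [-0.6, -0.1, -1.6]
width: 51.8
gripper_force: 15.0
```

{"method": "send_rows", "body": {
  "motion": [
    [[0, 0, 0, 0, 0, 0.001, 0.045], [0, 0, 0, 0, 0, 0, 0.045]]
  ]
}}

```text
clock: 10.28
eef_pos: [580.4, -102.1, 15.1]
eef_rot: [-0.584, 3.086, -0.001]
ft_force: [-0.1, -0.8, -1.7]
width: 51.8
gripper_force: 15.0
```

{"method": "send_rows", "body": {
  "motion": [
    [[0, 0, 0, 0, 0, 0.001, 0.045], [0, 0, 0, 0, 0, 0, 0.045]]
  ]
}}

```text
clock: 10.45
eef_pos: [580.5, -102.2, 14.5]
eef_rot: [-0.584, 3.086, -0.001]
ft_force: [-1.8, -0.3, 3.8]
width: 52.0
gripper_force: 15.0
```

{"method": "send_rows", "body": {
  "motion": [
    [[0, 0, 0, -0.002, 0, -0.0005, 0.045], [0, 0, 0, -0.001, 0, 0, 0.045], [0, 0, 0, -0.001, 0, 0, 0.045], [0, 0, 0, 0, 0, 0, 0.045]]
  ]
}}

```text
clock: 10.78
eef_pos: [584.2, -100.7, 14.5]
eef_rot: [-0.584, 3.087, -0.0]
ft_force: [-1.0, 0.1, 1.3]
width: 51.5
gripper_force: 15.0
```

{"method": "send_rows", "body": {
  "motion": [
    [[0, 0, 0, -0.001, 0, 0, 0.045], [0, 0, 0, 0, 0, 0, 0.045]]
  ]
}}

```text
clock: 10.95
eef_pos: [585.0, -100.4, 14.5]
eef_rot: [-0.584, 3.087, -0.0]
ft_force: [-2.1, -1.2, 2.6]
width: 51.8
gripper_force: 15.0
```

{"method": "send_rows", "body": {
  "motion": [
    [[0, 0, 0, -0.001, 0, 0, 0.045], [0, 0, 0, 0, 0, 0, 0.045]]
  ]
}}

```text
clock: 11.12
eef_pos: [586.0, -100.0, 14.5]
eef_rot: [-0.584, 3.087, -0.0]
ft_force: [-2.2, -0.7, 3.9]
width: 52.0
gripper_force: 15.0
```

{"method": "send_rows", "body": {
  "motion": [
    [[0, 0, 0, -0.001, 0, 0, 0.045], [0, 0, 0, 0, 0, 0, 0.045]]
  ]
}}

```text
clock: 11.28
eef_pos: [586.9, -99.7, 14.5]
eef_rot: [-0.584, 3.087, -0.0]
ft_force: [-2.4, -1.5, 3.7]
width: 51.6
gripper_force: 15.0
```

{"method": "send_rows", "body": {
  "motion": [
    [[0, 0, 0, -0.001, 0, 0, 0.045], [0, 0, 0, 0, 0, 0, 0.045]]
  ]
}}

```text
clock: 11.45
eef_pos: [587.8, -99.3, 14.5]
eef_rot: [-0.584, 3.087, -0.0]
ft_force: [-2.5, -0.5, 5.0]
width: 51.9
gripper_force: 15.0
```

{"method": "send_rows", "body": {
  "motion": [
    [[0, 0, 0, -0.001, 0, 0, 0.045], [0, 0, 0, 0, 0, 0, 0.045]]
  ]
}}

```text
clock: 11.62
eef_pos: [588.7, -98.9, 14.5]
eef_rot: [-0.584, 3.087, -0.0]
ft_force: [-3.1, -1.7, 5.4]
width: 52.0
gripper_force: 15.0
```

{"method": "send_rows", "body": {
  "motion": [
    [[0, 0, 0, -0.001, 0, -0.0005, 0.045], [0, 0, 0, 0, 0, 0, 0.045]]
  ]
}}

```text
clock: 11.78
eef_pos: [589.7, -98.2, 14.5]
eef_rot: [-0.584, 3.086, 0.0]
ft_force: [0.4, -0.3, 0.3]
width: 51.8
gripper_force: 15.0
```

{"method": "send_rows", "body": {
  "motion": [
    [[0, 0, 0, -0.001, 0, 0, 0.045], [0, 0, 0, 0, 0, 0, 0.045]]
  ]
}}

```text
clock: 11.95
eef_pos: [589.8, -98.1, 14.5]
eef_rot: [0.584, -3.085, -0.0]
ft_force: [-3.7, -1.7, 2.8]
width: 51.9
gripper_force: 15.0
```

{"method": "send_rows", "body": {
  "motion": [
    [[0, 0, 0, -0.001, 0, 0, 0.045], [0, 0, 0, 0, 0, 0, 0.045]]
  ]
}}

```text
clock: 12.12
eef_pos: [589.8, -98.1, 14.5]
eef_rot: [0.584, -3.083, -0.0]
ft_force: [-7.8, -3.8, 5.3]
width: 52.1
gripper_force: 15.0
```

The pin is felt: the position stopped with about 8 N along the pin direction. I ease off, release, rise, turn 90° and close the fingers for the +y push.

{"method": "send_rows", "body": {
  "motion": [
    [[0, 0, 0, 0.0018, 0, 0, 0.045], [0, 0, 0, 0, 0, 0, 0.055], [0, 0, 0, 0, 0, 0, 0.088], [0, 0, 0, 0, 0, 0, 0.088], [0, 0, 0, 0, 0, 0, 0.088], [0, 0, 0, 0, 0, -0.005, 0.088], [0, 0, 0, 0, 0, -0.015, 0.088], [0, 0, 0, 0, 0, -0.02, 0.088], [0, 0, 0, 0, 0, -0.02, 0.088], [0, 0, 0, 0.0025, -0.024, -0.01, 0.06], [0, 0, 0, 0, -0.024, 0, 0.0], [0, 0, 0, 0, 0, 0, 0.0]]
  ]
}}

```text
clock: 13.12
eef_pos: [607.4, -148.0, 87.3]
eef_rot: [-0.58, 3.083, -0.007]
ft_force: [-2.1, -0.1, 0.8]
width: 70.5
gripper_force: 0.0
```

{"method": "send_rows", "body": {
  "motion": [
    [[0, 0, 0.1208, 0, 0, 0, 0], [0, 0, 0.1208, 0, 0, 0, 0], [0, 0, 0.1208, 0, 0, 0, 0], [0, 0, 0.1208, 0, 0, 0, 0], [0, 0, 0.1208, 0, 0, 0, 0], [0, 0, 0.1208, 0, 0, 0, 0], [0, 0, 0.1208, 0, 0, 0, 0], [0, 0, 0.1208, 0, 0, 0, 0], [0, 0, 0.1208, 0, 0, 0, 0], [0, 0, 0.1208, 0, 0, 0, 0], [0, 0, 0.1208, 0, 0, 0, 0], [0, 0, 0.1208, 0, 0, 0, 0], [0, 0, 0.1208, 0, 0, 0, 0], [0, 0, 0, 0, 0, 0, 0]]
  ]
}}

```text
clock: 14.28
eef_pos: [604.7, -143.4, 84.7]
eef_rot: [-1.774, -2.592, -0.0]
ft_force: [0.4, 0.2, 0.1]
width: 0.6
gripper_force: 0.0
```

Run:
```python
from h import *
to(*bw(0,-156),15.5,21.42);print('board',(r.sense()['eef_pos'][:2]-b0)@Rb)
T,S=two('b2.png')
u,v,P,L,ok=grid(S);k=ok&(abs(L[:,0])<60)&(L[:,1]>-140)&(L[:,1]<-66)&(P[:,2]>39)&(P[:,2]<80)
hs=cv2.cvtColor(S['pixels'],cv2.COLOR_RGB2HSV).reshape(-1,3)
k&=hs[:,2]>40
print(k.sum(),cv2.minAreaRect(L[k].astype(np.float32)),np.percentile(L[k],[2,98],axis=0))
```

```text
t 14.28 pos [ 604.7 -143.4   84.7] yaw 21.21 tilt [-0.0003  0.0004] F [0.4 0.2 0.1] w 0.6 g 0.0
shift in tool now [-0.9  0.2 69.2] turn z -0.004
board [  -0.16553568 -155.08930116]
406 ((1.1488189697265625, -101.7682113647461), (68.31598663330078, 115.80874633789062), 89.19052124023438) [[ -37.77737905 -126.77048916]
 [  41.38210157  -77.59422423]]
```

View pics/b2.png

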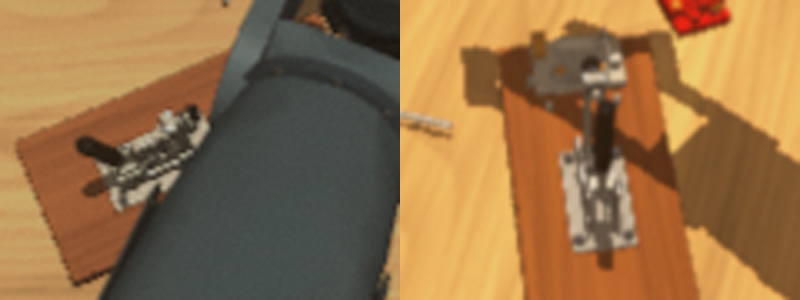

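The movement lies flat on the board, just short of the pins. I lower the closed fingers behind it.

{"method": "send_rows", "body": {
  "motion": [
    [[0, 0, 0, 0, 0, 0.02, 0], [0, 0, 0, 0, 0, 0.02, 0], [0, 0, 0, 0, 0, 0.018, 0], [0, 0, 0, 0, 0, 0.008, 0], [0, 0, 0, 0, 0, 0.0025, 0], [0, 0, 0, 0, 0, 0, 0]]
  ]
}}

```text
clock: 14.88
eef_pos: [604.6, -143.8, 15.9]
eef_rot: [-1.767, -2.596, 0.0]
ft_force: [0.1, -0.5, -0.1]
width: 0.6
gripper_force: 0.0
```

{"method": "send_rows", "body": {
  "motion": [
    [[0, 0, 0, 0.004, 0, 0, 0], [0, 0, 0, 0.004, 0, 0, 0], [0, 0, 0, 0.003, 0, 0, 0], [0, 0, 0, 0.002, 0, 0, 0], [0, 0, 0, 0.002, 0, 0, 0], [0, 0, 0, 0.002, 0, 0, 0], [0, 0, 0, 0.002, 0, 0, 0], [0, 0, 0, 0, 0, 0, 0]]
  ]
}}

```text
clock: 15.55
eef_pos: [598.2, -126.2, 16.6]
eef_rot: [1.769, 2.596, 0.0]
ft_force: [1.8, -1.7, 1.1]
width: 0.3
gripper_force: 0.7
```

Run:
```python
from h import *
to(*bw(0,-129),15.5,21.42);s=r.sense();print('board',(s['eef_pos'][:2]-b0)@Rb,'F board',s['ft_force'][:2]@Rb)
```

```text
t 15.55 pos [ 598.2 -126.2   16.6] yaw 21.46 tilt [ 0.0007 -0.0002] F [ 1.8 -1.7  1.1] w 0.3 g 0.7
shift in tool now [ 7.6 -0.1  1.1] turn z 0.001
board [ 8.07507125e-02 -1.36618172e+02] F board [ 1.08781366 -2.20955501]
```

{"method": "send_rows", "body": {
  "motion": [
    [[0, 0, 0, 0.002, 0, 0, 0], [0, 0, 0, 0.0015, 0, 0, 0], [0, 0, 0, 0.001, 0, 0, 0], [0, 0, 0, 0, 0, 0, 0]]
  ]
}}

```text
clock: 15.88
eef_pos: [596.1, -121.9, 16.2]
eef_rot: [-1.769, -2.596, 0.0]
ft_force: [0.4, -1.0, 0.5]
width: 0.4
gripper_force: 0.7
```

{"method": "send_rows", "body": {
  "motion": [
    [[0, 0, 0, 0.001, 0, 0, 0], [0, 0, 0, 0, 0, 0, 0]]
  ]
}}

```text
clock: 16.05
eef_pos: [595.8, -121.0, 16.2]
eef_rot: [-1.769, -2.596, 0.0]
ft_force: [0.8, -1.3, 0.7]
width: 0.1
gripper_force: 0.7
```

{"method": "send_rows", "body": {
  "motion": [
    [[0, 0, 0, 0.001, 0, 0, 0], [0, 0, 0, 0, 0, 0, 0]]
  ]
}}

```text
clock: 16.22
eef_pos: [595.5, -120.4, 16.2]
eef_rot: [1.769, 2.596, -0.0]
ft_force: [0.3, -2.0, -0.1]
width: 0.3
gripper_force: 1.3
```

{"method": "send_rows", "body": {
  "motion": [
    [[0, 0, 0, 0.001, 0, 0, 0], [0, 0, 0, 0, 0, 0, 0]]
  ]
}}

```text
clock: 16.38
eef_pos: [595.5, -120.2, 16.4]
eef_rot: [1.768, 2.595, -0.001]
ft_force: [1.1, -5.5, -1.8]
width: 0.9
gripper_force: 2.8
```

{"method": "send_rows", "body": {
  "motion": [
    [[0, 0, 0, 0.001, 0, 0, 0], [0, 0, 0, 0, 0, 0, 0]]
  ]
}}

```text
clock: 16.55
eef_pos: [595.5, -120.1, 16.7]
eef_rot: [1.768, 2.594, -0.002]
ft_force: [1.6, -8.4, -0.5]
width: 0.5
gripper_force: 4.0
```

Run:
```python
from h import *
s=r.sense();print('board',(s['eef_pos'][:2]-b0)@Rb,'F board',s['ft_force'][:2]@Rb)
```

```text
board [  -0.19684879 -130.06039881] F board [-1.5871127  -8.36720894]
```

The movement is seated against the y pins (stopped at 8 N). I now go round to the -x end and confirm contact with the end pin.

{"method": "send_rows", "body": {
  "motion": [
    [[0, 0, 0, -0.006, 0, 0, 0], [0, 0, 0, -0.003, 0, -0.005, 0], [0, 0, 0, 0, 0, -0.02, 0], [0, 0, 0, 0, 0, -0.02, 0], [0, 0, 0, 0.011, -0.018, 0, 0], [0, 0, 0, 0.011, -0.018, 0, 0], [0, 0, 0, 0.011, -0.018, 0, 0], [0, 0, 0, 0.012, -0.018, 0, 0], [0, 0, 0, 0, 0, 0, 0], [0, 0, 0, 0, 0, 0, 0]]
  ]
}}

```text
clock: 17.38
eef_pos: [514.0, -110.7, 61.4]
eef_rot: [-1.769, -2.595, -0.001]
ft_force: [-0.0, -0.1, -0.1]
width: 0.5
gripper_force: 0.0
```

Run:
```python
from h import *
to(*bw(-72,-94),16,21.42);s=r.sense();print('board',(s['eef_pos'][:2]-b0)@Rb,'F board',s['ft_force'][:2]@Rb)
```

```text
t 17.38 pos [ 514.  -110.7   61.4] yaw 21.44 tilt [-0.0006  0.0008] F [-0.  -0.1 -0.1] w 0.5 g 0.0
shift in tool now [-2.6  0.6 45.4] turn z 0.0
board [-72.63574169 -91.46596016] F board [-0.05978849 -0.0512928 ]
```

{"method": "send_rows", "body": {
  "motion": [
    [[0, 0, 0, -0.0025, 0, 0.02, 0], [0, 0, 0, 0, 0, 0.018, 0], [0, 0, 0, 0, 0, 0.007, 0], [0, 0, 0, 0, 0, 0, 0], [0, 0, 0, 0, 0.005, 0, 0], [0, 0, 0, 0, 0.004, 0, 0], [0, 0, 0, 0, 0.002, 0, 0], [0, 0, 0, 0, 0.001, 0, 0], [0, 0, 0, 0, 0, 0, 0]]
  ]
}}

```text
clock: 18.13
eef_pos: [527.6, -109.2, 17.0]
eef_rot: [1.768, 2.595, 0.0]
ft_force: [-0.1, 0.3, 0.1]
width: 0.3
gripper_force: 0.0
```

{"method": "send_rows", "body": {
  "motion": [
    [[0, 0, 0, 0, 0.001, 0, 0], [0, 0, 0, 0, 0.001, 0, 0], [0, 0, 0, 0, 0, 0, 0]]
  ]
}}

```text
clock: 18.38
eef_pos: [528.8, -108.4, 16.5]
eef_rot: [1.769, 2.596, 0.0]
ft_force: [0.1, 1.0, 0.4]
width: 0.6
gripper_force: 0.0
```

{"method": "send_rows", "body": {
  "motion": [
    [[0, 0, 0, 0, 0.001, 0, 0], [0, 0, 0, 0, 0.001, 0, 0], [0, 0, 0, 0, 0, 0, 0]]
  ]
}}

```text
clock: 18.63
eef_pos: [530.6, -107.7, 16.4]
eef_rot: [1.769, 2.596, 0.0]
ft_force: [0.4, 1.0, -0.6]
width: 0.5
gripper_force: 0.0
```

{"method": "send_rows", "body": {
  "motion": [
    [[0, 0, 0, 0, 0.001, 0, 0], [0, 0, 0, 0, 0, 0, 0]]
  ]
}}

```text
clock: 18.8
eef_pos: [531.5, -107.3, 16.3]
eef_rot: [1.769, 2.596, 0.0]
ft_force: [0.1, -0.3, -0.8]
width: 0.6
gripper_force: 0.0
```

{"method": "send_rows", "body": {
  "motion": [
    [[0, 0, 0, 0, 0.001, 0, 0], [0, 0, 0, 0, 0, 0, 0]]
  ]
}}

```text
clock: 18.97
eef_pos: [532.5, -107.0, 16.3]
eef_rot: [1.769, 2.596, 0.0]
ft_force: [-0.0, -0.1, 0.1]
width: 0.5
gripper_force: 0.0
```

{"method": "send_rows", "body": {
  "motion": [
    [[0, 0, 0, 0, 0.001, 0, 0], [0, 0, 0, 0, 0, 0, 0]]
  ]
}}

```text
clock: 19.13
eef_pos: [533.2, -106.6, 16.3]
eef_rot: [-1.769, -2.596, 0.0]
ft_force: [-0.6, -0.2, 0.9]
width: 0.9
gripper_force: 0.1
```

{"method": "send_rows", "body": {
  "motion": [
    [[0, 0, 0, 0, 0.001, 0, 0], [0, 0, 0, 0, 0, 0, 0]]
  ]
}}

```text
clock: 19.3
eef_pos: [533.8, -106.3, 16.2]
eef_rot: [-1.769, -2.596, 0.001]
ft_force: [-2.7, -0.7, 1.0]
width: 0.4
gripper_force: 1.3
```

{"method": "send_rows", "body": {
  "motion": [
    [[0, 0, 0, 0, 0.001, 0, 0], [0, 0, 0, 0, 0, 0, 0]]
  ]
}}

```text
clock: 19.47
eef_pos: [534.0, -106.2, 16.1]
eef_rot: [-1.768, -2.595, 0.003]
ft_force: [-5.3, -3.2, 2.5]
width: 0.6
gripper_force: 3.5
```

Run:
```python
from h import *
s=r.sense();print('board',(s['eef_pos'][:2]-b0)@Rb,'F board',s['ft_force'][:2]@Rb,s['width'],s['gripper_force'])
```

```text
board [-52.37840891 -94.57653905] F board [-6.07855836 -1.04735468] 0.6071726924296654 3.5184209898579866
```

The movement is seated on all three pins (6 N end stop). I retreat up and check the seat and the handle.

{"method": "send_rows", "body": {
  "motion": [
    [[0, 0, 0, 0, -0.004, 0, 0], [0, 0, 0, 0, -0.008, 0, 0], [0, 0, 0, 0, -0.004, -0.015, 0], [0, 0, 0, 0, 0, -0.035, 0], [0, 0, 0, 0, 0, -0.035, 0], [0, 0, 0, 0, 0, -0.035, 0], [0, 0, 0, 0, 0, -0.035, 0], [0, 0, 0, 0, 0, 0, 0], [0, 0, 0, 0, 0, 0, 0]]
  ]
}}

```text
clock: 20.22
eef_pos: [521.7, -112.4, 173.8]
eef_rot: [1.766, 2.591, 0.002]
ft_force: [-0.6, -0.7, -1.2]
width: 0.7
gripper_force: 0.0
```

Run:
```python
from h import *
to(*bw(0,48),172,21.42);s=r.sense();print('board',(s['eef_pos'][:2]-b0)@Rb)
T,S=two('b3.png',(236,180,316,240),(220,190,300,250))
for n,s in(('T',T),('S',S)):
    u,v,P,L,ok=grid(s)
    dark=s['pixels'].reshape(-1,3).max(1)<75
    k=ok&(abs(L[:,0])<14)&(L[:,1]>45)&(L[:,1]<110)&(P[:,2]>125)&(P[:,2]<215)&dark
    for z in range(125,215,15):
        j=k&(P[:,2]>z)&(P[:,2]<=z+15)
        if j.any():print(n,z,j.sum(),L[j].mean(0).round(1),P[j,2].mean().round())
    j=k&(P[:,2]>130)
    if j.sum()>5:print('fit y(z=84)',np.polyfit(P[j,2]-84,L[j,1],1))
```

```text
t 20.22 pos [ 521.7 -112.4  173.8] yaw 21.45 tilt [ 0.0055 -0.0022] F [-0.6 -0.7 -1.2] w 0.7 g 0.0
shift in tool now [143.9  66.2   1.5] turn z 0.001
board [-66.12220507 -95.92141175]
T 125 6 [-4.8 66. ] 132.0
T 140 10 [-4.1 69.5] 147.0
T 155 7 [-3.9 70.6] 161.0
T 170 8 [-4.2 74.3] 177.0
T 185 10 [-3.7 78.1] 192.0
T 200 21 [-1.4 82.5] 207.0
fit y(z=84) [ 0.22947228 53.82180809]
S 125 16 [ 1.5 74.7] 133.0
S 140 18 [ 1.3 77.3] 147.0
S 155 17 [ 1.1 80.6] 162.0
S 170 17 [ 1.5 83.3] 176.0
S 185 17 [ 0.6 87.5] 192.0
S 200 30 [ 0.2 86.8] 206.0
fit y(z=84) [ 0.17368603 66.72280514]
```

View pics/b3.png

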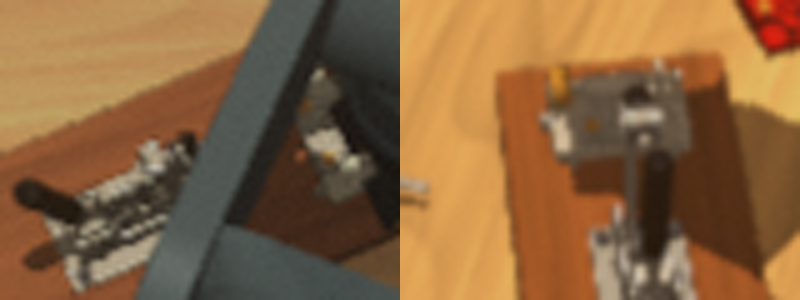

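The movement sits square against the pins (side crop about (615,115)). The handle pivot is at board y of about 60. I go in front of the handle grip.

{"method": "send_rows", "body": {
  "motion": [
    [[0, 0, 0, 0.0284, 0.0132, 0, 0], [0, 0, 0, 0.0284, 0.0132, 0, 0], [0, 0, 0, 0.0284, 0.0132, 0, 0], [0, 0, 0, 0.0284, 0.0132, 0, 0], [0, 0, 0, 0.0284, 0.0132, 0, 0], [0, 0, 0, 0, 0, 0.005, 0], [0, 0, 0, 0, 0, 0.006, 0], [0, 0, 0, 0, 0, 0, 0]]
  ]
}}

```text
clock: 20.98
eef_pos: [527.8, 44.5, 157.3]
eef_rot: [-1.766, -2.593, 0.004]
ft_force: [-0.3, -0.1, -0.1]
width: 0.3
gripper_force: 0.0
```

```bash
cat >> h.py <<'E'
def bs(i=None):
    s=r.sense();p=(s['eef_pos'][:2]-b0)@Rb;f=s['ft_force'][:2]@Rb
    print('t',round(s['clock'],2),'board',p.round(1),'z',s['eef_pos'][2].round(1),'F',f.round(1),s['ft_force'][2].round(1))
    if i is not None:
        y=50+100*np.cos(i)-7*np.sin(i);z=61.2+100*np.sin(i)+7*np.cos(i);print('go tool x,y,z',(y-p[1]).round(1),(-p[0]).round(1),(s['eef_pos'][2]-z).round(1))
E
python3 -c "
from h import *
bs(1.37)"
```

```text
t 20.98 board [-3.1 48. ] z 157.3 F [-0.3  0. ] -0.1
go tool x,y,z 15.1 3.1 -3.3
```

{"method": "send_rows", "body": {
  "motion": [
    [[0, 0, 0, 0.005, 0.003, -0.003, 0], [0, 0, 0, 0.005, 0, 0, 0], [0, 0, 0, 0.005, 0, 0, 0], [0, 0, 0, 0.005, 0, 0.001, 0], [0, 0, 0, 0.005, 0, 0.001, 0], [0, 0, 0, 0.005, 0, 0.0014, 0], [0, 0, 0, 0.005, 0, 0.0014, 0], [0, 0, 0, 0, 0, 0, 0]]
  ]
}}

```text
clock: 21.65
eef_pos: [518.9, 79.3, 158.1]
eef_rot: [-1.768, -2.596, 0.0]
ft_force: [0.1, 0.4, 0.2]
width: 0.2
gripper_force: 0.0
```

```bash
python3 -c "
from h import *
bs(1.17)"
```

```text
t 21.65 board [ 1.3 83.6] z 158.1 F [0.2 0.3] 0.2
go tool x,y,z -1.0 -1.3 2.1
```

{"method": "send_rows", "body": {
  "motion": [
    [[0, 0, 0, 0.004, -0.001, 0.003, 0], [0, 0, 0, 0.0045, 0, 0.0025, 0], [0, 0, 0, 0.0044, 0, 0.0023, 0], [0, 0, 0, 0.0044, 0, 0.0023, 0], [0, 0, 0, 0.0042, 0, 0.0028, 0], [0, 0, 0, 0.0042, 0, 0.0028, 0], [0, 0, 0, 0.0038, 0, 0.0032, 0], [0, 0, 0, 0.0038, 0, 0.0032, 0], [0, 0, 0, 0.0036, 0, 0.0035, 0], [0, 0, 0, 0.0036, 0, 0.0035, 0], [0, 0, 0, 0, 0, 0, 0]]
  ]
}}

```text
clock: 22.57
eef_pos: [503.1, 116.2, 128.5]
eef_rot: [-1.768, -2.595, 0.001]
ft_force: [-0.3, 0.1, 0.3]
width: 0.7
gripper_force: 0.0
```

Run:
```python
from h import *
bs(.57)
T,S=two('b4.png',(216,175,296,235),(220,190,300,250))
for n,s in(('T',T),('S',S)):
    u,v,P,L,ok=grid(s)
    dark=s['pixels'].reshape(-1,3).max(1)<75
    k=ok&(abs(L[:,0])<16)&(L[:,1]>70)&(L[:,1]<220)&(P[:,2]>70)&(P[:,2]<215)&dark
    for y in range(70,220,12):
        j=k&(L[:,1]>y)&(L[:,1]<=y+12)
        if j.any():print(n,y,j.sum(),L[j].mean(0).round(1),P[j,2].mean().round())
```

```text
t 22.57 board [1.000e-01 1.237e+02] z 128.5 F [-0.3  0.2] 0.3
go tool x,y,z 6.8 -0.1 7.4
T 70 1 [10.3 70.9] 79.0
T 82 10 [ 0.  88.1] 99.0
T 94 1 [-6.3 96.2] 99.0
T 154 1 [ -6.7 165.8] 128.0
T 166 13 [ -2.2 172.1] 131.0
S 94 7 [ -0.7 101.4] 105.0
S 106 22 [  0.8 111.8] 112.0
S 118 24 [ -0.5 125.2] 140.0
S 130 154 [  0.3 134.7] 169.0
S 142 17 [  2.1 148.4] 121.0
S 154 17 [1.000e-01 1.607e+02] 126.0
S 166 26 [  1.2 172.6] 128.0
S 178 10 [  0.3 178.9] 126.0
```

View pics/b4.png

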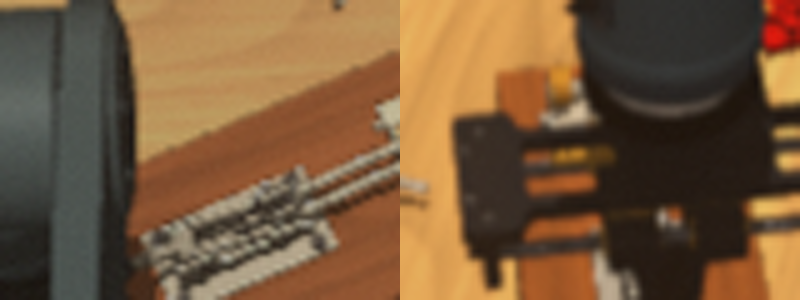

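The arm has already come down to rest near the movement, and the handle leans at about 0.37 rad. I follow it, then press gently through the centre.

{"method": "send_rows", "body": {
  "motion": [
    [[0, 0, 0, 0.004, 0, 0.0055, 0], [0, 0, 0, 0.004, 0, 0.0055, 0], [0, 0, 0, 0.004, 0, 0.0055, 0], [0, 0, 0, 0.003, 0, 0.004, 0], [0, 0, 0, 0.001, 0, 0.003, 0], [0, 0, 0, 0, 0, 0, 0]]
  ]
}}

```text
clock: 23.17
eef_pos: [497.3, 130.8, 104.9]
eef_rot: [-1.768, -2.595, 0.002]
ft_force: [0.1, -0.5, -0.8]
width: 0.5
gripper_force: 0.0
```

{"method": "send_rows", "body": {
  "motion": [
    [[0, 0, 0, 0.001, 0, 0.003, 0], [0, 0, 0, 0.001, 0, 0.003, 0], [0, 0, 0, 0, 0, 0, 0]]
  ]
}}

```text
clock: 23.42
eef_pos: [497.5, 132.5, 99.7]
eef_rot: [1.769, 2.596, 0.0]
ft_force: [-0.1, 1.4, 1.8]
width: 0.8
gripper_force: 0.7
```

{"method": "send_rows", "body": {
  "motion": [
    [[0, 0, 0, 0.001, 0, 0.003, 0], [0, 0, 0, 0.001, 0, 0.003, 0], [0, 0, 0, 0, 0, 0, 0]]
  ]
}}

```text
clock: 23.67
eef_pos: [496.9, 134.6, 94.0]
eef_rot: [1.769, 2.596, 0.001]
ft_force: [-1.3, 1.1, 5.1]
width: 0.4
gripper_force: 2.2
```

```bash
python3 -c "
from h import *
bs(.2)"
```

```text
t 23.67 board [  1.  143.1] z 94.0 F [-0.8  1.5] 5.1
go tool x,y,z 3.6 -1.0 6.0
```

Contact resistance is about 5 N, as expected. I continue in small steps.

{"method": "send_rows", "body": {
  "motion": [
    [[0, 0, 0, 0.001, 0, 0.003, 0], [0, 0, 0, 0.001, 0, 0.003, 0], [0, 0, 0, 0, 0, 0, 0]]
  ]
}}

```text
clock: 23.92
eef_pos: [496.1, 136.4, 88.0]
eef_rot: [1.769, 2.596, 0.001]
ft_force: [-0.5, 2.1, 5.2]
width: 0.5
gripper_force: 2.0
```

{"method": "send_rows", "body": {
  "motion": [
    [[0, 0, 0, 0.0006, 0, 0.003, 0], [0, 0, 0, 0.0005, 0, 0.002, 0], [0, 0, 0, 0, 0, 0, 0]]
  ]
}}

```text
clock: 24.17
eef_pos: [495.6, 137.1, 82.7]
eef_rot: [1.769, 2.596, 0.0]
ft_force: [1.1, 1.3, 2.8]
width: 0.4
gripper_force: 0.9
```

{"method": "send_rows", "body": {
  "motion": [
    [[0, 0, 0, 0.0003, 0, 0.002, 0], [0, 0, 0, 0.0003, 0, 0.001, 0], [0, 0, 0, 0, 0, 0, 0]]
  ]
}}

```text
clock: 24.42
eef_pos: [494.8, 137.4, 79.3]
eef_rot: [-1.769, -2.596, 0.002]
ft_force: [-0.8, 0.5, 0.4]
width: 0.5
gripper_force: 0.1
```

```bash
python3 -c "
from h import *
bs(.12)"
```

```text
t 24.42 board [1.000e-01 1.465e+02] z 79.3 F [-0.6  0.8] 0.4
go tool x,y,z 2.0 -0.1 -0.8
```

{"method": "send_rows", "body": {
  "motion": [
    [[0, 0, 0, 0, 0, 0.002, 0], [0, 0, 0, 0, 0, 0.001, 0], [0, 0, 0, 0, 0, 0, 0]]
  ]
}}

```text
clock: 24.67
eef_pos: [494.9, 137.5, 76.3]
eef_rot: [-1.769, -2.595, 0.001]
ft_force: [-0.4, 0.4, -0.5]
width: 0.7
gripper_force: 0.0
```

```bash
cat > chk.py <<'E'
from h import *
bs(.05)
S=eyes.snapshot('side');u,v,P,L,ok=grid(S);dark=S['pixels'].reshape(-1,3).max(1)<75
k=ok&(abs(L[:,0])<12)&(L[:,1]>154)&(L[:,1]<200)&(P[:,2]>50)&(P[:,2]<160)&dark
for y in range(154,200,6):
    j=k&(L[:,1]>y)&(L[:,1]<=y+6)
    if j.any():print(y,j.sum(),P[j,2].mean().round(1))
E
python3 chk.py
```

```text
t 24.67 board [  0.2 146.5] z 76.3 F [-0.2  0.5] -0.5
go tool x,y,z 3.0 -0.2 3.2
154 111 118.5
160 19 100.1
166 10 89.9
172 13 89.6
178 14 88.8
184 12 85.9
```

The handle is level (grip top at z about 90) with no force on the tool, so it has snapped. I retreat upward.

{"method": "send_rows", "body": {
  "motion": [
    [[0, 0, 0, 0, 0, -0.01, 0], [0, 0, 0, 0, 0, -0.03, 0], [0, 0, 0, 0, 0, -0.035, 0], [0, 0, 0, 0, 0, -0.035, 0], [0, 0, 0, 0.01, -0.035, -0.01, 0], [0, 0, 0, 0.01, -0.035, 0, 0], [0, 0, 0, 0.01, -0.035, 0, 0], [0, 0, 0, 0.01, -0.035, 0, 0], [0, 0, 0, 0, 0, 0, 0], [0, 0, 0, 0, 0, 0, 0]]
  ]
}}

```text
clock: 25.55
eef_pos: [349.7, 123.7, 197.9]
eef_rot: [1.767, 2.594, 0.003]
ft_force: [0.1, -0.9, 0.1]
width: 0.5
gripper_force: 0.0
```

Run:
```python
from h import *
bs();T,S=two('b5.png',(216,175,336,265),(220,190,300,250))
u,v,P,L,ok=grid(S);dark=S['pixels'].reshape(-1,3).max(1)<75
for y in range(96,192,12):
    j=ok&dark&(abs(L[:,0])<12)&(L[:,1]>y)&(L[:,1]<=y+12)&(P[:,2]>55)&(P[:,2]<160)
    if j.any():print(y,j.sum(),P[j,2].mean().round(1))
```

```text
t 25.55 board [-140.   186.8] z 197.9 F [-0.2 -0.9] 0.1
96 13 88.5
108 17 89.7
120 21 89.8
132 18 89.9
144 22 89.7
156 20 89.1
168 25 89.2
180 20 87.7
```

View pics/b5.png

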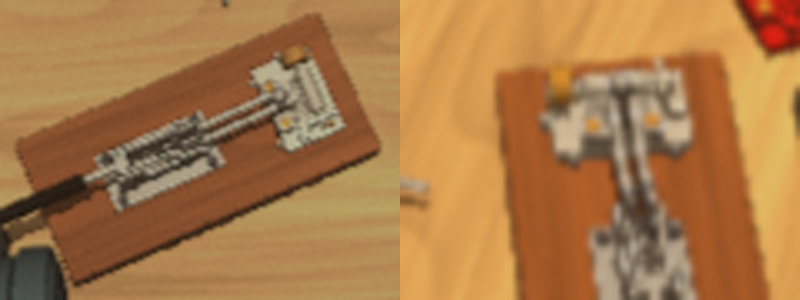

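The handle is level, and the clamp arm lies on the heel of the movement (top crop about (285,100)), which sits square on the board. I hand the job in.

```bash
python3 -c "
from cell import r
print(r.sign_off())"
```

```text
the job is handed in; nothing more can be done
None
```

The larger nickel movement stands on the listening board snug against all three pins, with the clamp snapped shut and holding it, and the job was handed in at about 26 s; no result came back from the judging.

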